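# Hardness check on a dry clay test bar

### The job

Check the hardness of the dry clay test bar that is stamped with a ring: slide it, ring end first, under the two steel strips of the slotted wooden holder until it is fully home against the stop. Then take the spring hardness gauge out of its stand and hold it upright with the plunger tip in the middle of the ring, pressed down gently, never hard, until the groove on the plunger just reaches the mouth of the barrel (about 6 mm in, half its travel). Finish while holding it there in the gripper, still pressing, and leave the square-stamped bar, the wooden rib and the glaze pot where they are.

Things in the scene. Friction and masses are not known exactly. Their poses are not given: they have to be found in the camera images.
- ring_bar: The bar to check: grey dry clay, 120 x 44 x 12 mm (x, y, z), about 110 g, loose, flat on the worktop. Origin: centre of its underside; x along its length to the stamped end, z up. Two scored lines cross it 18 and 48 mm behind its centre. Pinch it across its 44 mm width about 30 mm behind its centre, to keep its front 66 mm free for the slot.
- ring_mark (a point): centre of the stamped ring (16 mm across) on the top face of ring_bar, 30 mm ahead of the bar's centre on its centre line, 12 mm above its underside
- bar_front (a point): middle of the lower edge of ring_bar's front (stamped) end face, 60 mm ahead of its origin
- square_bar: the other test bar, of the same clay and size, stamped with a square of 14 mm in place of the ring: a bystander, not to be disturbed. Origin and axes as for ring_bar.
- holder: Slotted wooden holder, 76 x 87 x 32 mm, fixed. Origin: centre of its underside; x points from the slot's mouth (x = -38 mm) to the solid stop (x = +28 mm): a bar goes in along +x. Slot 47 mm wide, floor 14 mm above the worktop. Two steel strips, x = -23 to 28 mm, overhang each side by 5 mm, undersides 15 mm above the slot floor; open above between them, 37 mm wide.
- slot_mouth (a point): middle of the front edge of the slot floor, at the open mouth. Over the first 15 mm inside there are no strips and the side cheeks flare towards the mouth, to about 53 mm apart. A bar fully home sticks out of the mouth by 54 mm.
- slot_end (a point): middle of the foot of the stop, on the slot floor: bar_front comes here when the bar is home
- gauge_stand: dark wooden stand, foot 64 x 64 mm, block 50 x 50 mm, 74 mm high, fixed to the worktop, with an upright hole of 21 mm in its top in which the gauge hangs by its collar. Origin: centre of its underside, z up. To the left of the work stand a banding wheel 200 mm across with a clay cup on it (170 mm high, at about x 0.50, y 0.21) and, behind it, a tin of brushes 256 mm high: pass well above them.
- gauge: Spring hardness gauge, straight and round, 134 mm long, about 170 g, hanging upright and loose in the stand. Origin: on its axis at the mouth (lower end) of the barrel; z along the axis to the grip end. Barrel 18 mm across from 0 to 48 mm, collar 29 mm across to 54 mm, black grip 22 mm across to 112 mm, domed cap to 120 mm. Must rise 62 mm straight up to leave the stand.
- gauge_grip (a point): point on the gauge's axis in the middle of the black grip, 84 mm above the mouth of the barrel: the place to grip
- gauge_tip (a point): flat tip (8 mm across) of the plunger, on the gauge's axis, 14 mm below the mouth of the barrel when free; it moves with the plunger
- plunger (a joint): how far the gauge's spring plunger is pushed into the barrel, m: 0 free, 0.012 fully in. The spring gives 1 N per mm with no preload. The groove on the plunger reaches the mouth at 0.006, that is at about 6 N.
- rib: wooden kidney rib, 106 x 52 x 7 mm, lying loose between the two bars, in front of the holder: a bystander. Origin: centre of its underside.
- pot: glaze pot with a yellow lid, 68 mm across, 43 mm high, loose, standing to the right of the holder: a bystander. Origin: centre of its underside.
Things that resemble listed ones, but are neither listed nor needed, are in the scene too. There is more than one size of the gauge; the job needs the smallest.

How it is judged:
On the way, in this order (a step that is already met when the one before it is completed fails the run):
1. the ring-stamped bar lies fully home in the slot, ring end at the stop, let go by the gripper (x of bar_front in the frame of slot_end above -0.004 m and distance between bar_front and slot_end below 0.0055 m and angle between the x axis of ring_bar and the x axis of holder, either way round below 0.07 rad and angle between ring_bar's own z axis and vertical below 0.06 rad and contact force between the fingers and ring_bar below 0.2 N), for 0.2 s.
2. the gauge is lifted out of its stand, held in the fingers (z of gauge_tip in the frame of gauge_stand above 0.076 m and contact force between the fingers and gauge above 2 N), for 0.1 s.
At the end, for the whole second after the job is handed in: Ring-stamped bar flat in the slot, ring end within 4 mm of the stop; gauge held by the gripper, upright within 0.10 rad, tip within 6 mm of the ring's centre, plunger in by 3.5 to 8.5 mm (2 to 12 N), gauge clear of the holder, gripper clear of the bar; all still for the last second (x of bar_front in the frame of slot_end above -0.004 m and distance between bar_front and slot_end below 0.0055 m and angle between the x axis of ring_bar and the x axis of holder, either way round below 0.07 rad and angle between ring_bar's own z axis and vertical below 0.06 rad and distance between gauge_tip and ring_mark below 0.006 m and angle between gauge's own z axis and vertical below 0.1 rad and z of gauge in the frame of holder above 0.026 m and value of joint plunger between 0.0035 and 0.0085 m and contact force between gauge and ring_bar between 2 and 12 N and contact force between gauge and holder below 0.3 N and contact force between the fingers and gauge above 2 N and contact force between the arm and ring_bar below 0.2 N and linear speed of each of gauge, ring_bar below 0.02 m/s); the arm keeps its last pose, push and grip.
It fails at once if the gauge is pressed hard: more than 15 N on the bar, or its plunger driven fully in (contact force between gauge and ring_bar above 15 N or value of joint plunger above 0.0115 m).
It fails at once if the square-stamped bar is moved by more than 20 mm (distance of square_bar from where it was at the start of the episode above 0.02 m).
It fails at once if the rib is moved by more than 20 mm (distance of rib from where it was at the start of the episode above 0.02 m).
It fails at once if the glaze pot is moved by more than 20 mm (distance of pot from where it was at the start of the episode above 0.02 m).
It also fails if it takes over 51 s, if anything falls off the work surface, if the arm or the gripper's body presses on something with over 40 N, if the wrist force passes 120 N, or if a joint passes its speed limit or range.

### The arm

A 7-joint arm with a two-finger parallel gripper is mounted at the origin on a cart in front of the work surface, level with it; the furniture and walls round the work are solid. World frame = base frame: x ahead of the robot, y to its left, z up, the work surface at z = 0. Lengths are in m, angles in rad, forces in N, time in s.
With the tool pointing down it reaches from about 0.35 to 0.9 m from the base axis. Payload 8.1 kg.
Tool frame: the origin (TCP) lies at the very end of the fingers, on their centre line; the grasp point (between the pads) lies 19 mm behind it; z points along the fingers, y is the line along which they close (so a half turn about z gives the same grasp; the last joint's range is limited). The gripper opens to 92 mm and grips with 3 to 60 N. Pads are 19 mm wide; open, the fingers measure 130 mm over their backs; the gripper's body (75 mm by 190 mm) begins 47 mm behind the grasp point.
Start: joints at [1.109, 0.434, 0.025, 1.573, -0.012, 1.134, -0.075], TCP at [0.219, -0.585, 0.227] pointing down, gripper open.
Joint ranges: [-2.62, 2.62], [-0.44, 2.09], [-1.27, 1.32], [0.08, 2.57], [-1.32, 4.46], [0.12, 2], [-2.74, 2.74]. Speed limits (rad/s): [2.22, 2.22, 3.01, 3.01, 3.14, 3.14, 3.14].

### API

Orientations are given as a rotation vector (axis times angle).
In Python, from cell import arm gives the robot as it stands.
- The arm moves only by the shell command python3 -m pendant 'ROWS' [FORCE]. ROWS is a JSON object of lists of equal length, an entry for each row: "slide": the shift along the tool's x, y, z in units of 0.3 m (1.0 is 0.3 m), a list of three; "dr": the turn, a rotation vector about the tool's x, y, z in units of 0.12 rad (1.0 is 0.12 rad), a list of three; "claw": the opening, from 0 (shut) to 1 (fully open). In form: {"slide": [[tx, ty, tz], ...], "dr": [[ax, ay, az], ...], "claw": [claw, ...]}. A call has 1 to 10 rows; each row shifts and turns the commanded pose from where the row before left it, along the tool's axes as they then stand; what a row does not reach is not made up. A row lasts 1/10 s, in which the tool goes at most 50 mm and 8.59 degrees, less where a joint would pass 70% of its speed; a pose out of reach is approached as far as the arm can. A call with a number of a shift or a turn outside -1 to 1 is refused whole. A call with a gripper value outside its range is refused whole. The fingers move at their own pace and stop on an object; FORCE is the grip in N (left out, the last holds). Time passes only in rows, so rows that do not move let the fingers close. It gives the time, the measured TCP pose, the force, the opening and the grip force at its end, in the units of the state.
- arm.observe(): the state, without advancing time (a new reading comes with each control period).
- arm.get_image(name): name is "side" or "top" or "wrist"; returns the picture (480x640x3 uint8, red, green, blue); there is no depth.
- arm.calibration(name): a dict with "K" (3x3 intrinsics, pixels), "xyz" and "orientation" of the camera in the world. Camera axes: x right, y up, looking along -z (the intrinsics and any distortion apply to the point x, -y, -z); pixel columns grow to the right and rows downward; lengths in m; the calibration is good to about 2 mm. A picture is of the moment at which its call begins: read the wrist's pose just before it. calibration takes no time and is no camera call; for the wrist camera it gives the pose at the moment of the call.
- arm.sign_off(): hands the job in; it is judged then, once.
The state is a dict: "clock": time; "joints": joint angles; "dq": joint speeds; "joint_efforts": joint torques, N m; "position": TCP position; "ee_rot": TCP orientation; "force": force on the tool from outside, world axes, zero at the start; "ft_torque": the same for the moment, N m; "width": opening from 0.0 (shut) to 1.0 (fully open); "gripper_force": force on a finger pad.
Only numpy, scipy, OpenCV 4.12 (cv2) and the standard library are available. Lean on these libraries where they do the work, as an engineer would, in place of code of your own. Each camera call takes 0.05 s, during which the arm holds its last target. There are 200 camera calls.

## Working session

There is one attempt and no reset: what is moved stays moved. The work goes in short steps, Python scripts to look and compute and a shell command to move; the robot and the scene stay as the last step left them, time stands still between calls to the robot, and variables do not carry over. Pictures are saved under pics/ and viewed, at most 10 in all, crops included, and the job is handed in when it is done.

```bash
mkdir -p pics; ls
python3 - <<'E'
from cell import arm
import cv2,numpy as np
print(arm.observe())
for n in ("top","side"):
    print(n,arm.calibration(n))
    cv2.imwrite(f"pics/{n}0.png",arm.get_image(n)[:,:,::-1])
E
```

```text
pics
{'clock': 0.0, 'joints': array([ 1.10937853,  0.43519473,  0.0249524 ,  1.57410465, -0.01161338,
        1.13397589, -0.07509868]), 'dq': array([-0.00146463, -0.0001723 , -0.0027842 , -0.00167412,  0.00059223,
        0.00096058,  0.00016806]), 'joint_efforts': array([ 1.34555617e-04, -6.67852736e+01,  9.85528417e-01, -3.14466441e+01,
       -6.02706266e-02,  4.29949898e-02,  1.92760158e-04]), 'position': array([ 0.21926304, -0.58473347,  0.22595935]), 'ee_rot': array([-3.08972013e+00, -5.60259628e-01,  6.12956679e-04]), 'force': array([-0.78560298, -1.05420141,  0.37673851]), 'ft_torque': array([ 0.01360375, -0.02065265, -0.01923353]), 'gripper_force': 0.0, 'width': 0.999935761497919}
top {'K': array([[457.86535665,   0.        , 317.31526638],
       [  0.        , 457.86535665, 237.56423821],
       [  0.        ,   0.        ,   1.        ]]), 'xyz': array([ 0.49494745, -0.09529966,  1.00588533]), 'orientation': array([ 0.0467463 , -0.05623908, -1.59753326])}
side {'K': array([[556.98036001,   0.        , 320.7189876 ],
       [  0.        , 556.98036001, 237.18901109],
       [  0.        ,   0.        ,   1.        ]]), 'xyz': array([0.19238584, 0.64798202, 0.6813249 ]), 'orientation': array([ 0.31100381, -1.26971333, -2.42399983])}
```

View pics/top0.png

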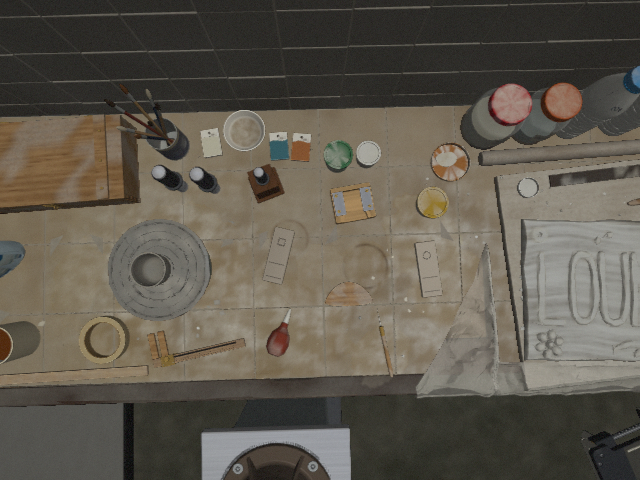

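View pics/side0.png

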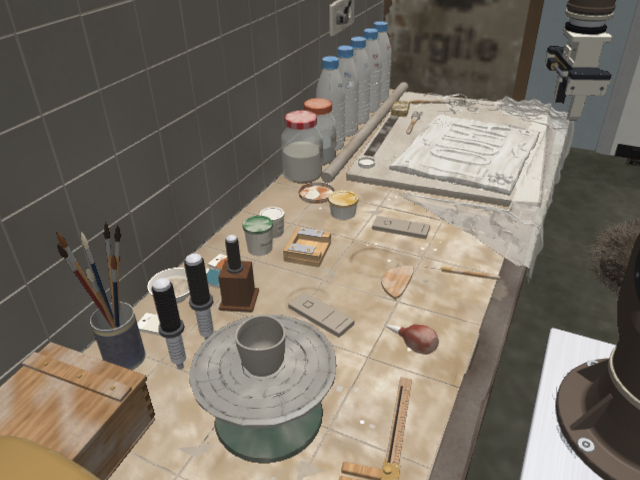

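The top view shows bars at (280,255) and (428,268), the holder at (353,203), and the stand with the small gauge at (265,182). Next I'll enlarge these.

Run:
```python
import cv2,numpy as np
t=cv2.imread("pics/top0.png")
f=lambda x,y,w,h,s:cv2.resize(t[y:y+h,x:x+w],(w*s,h*s),interpolation=cv2.INTER_CUBIC)
a=f(240,160,66,130,4);b=f(325,175,56,65,8)[:520,:]
c=f(405,180,45,130,4)
im=np.zeros((520,264+448,3),np.uint8)
im[:,:264]=a; im[:,264:]=b
im=im[:, :]
out=np.hstack([im[:, :620],c])
cv2.imwrite("pics/crop0.png",out);print(out.shape)
```

```text
(520, 800, 3)
```

View pics/crop0.png

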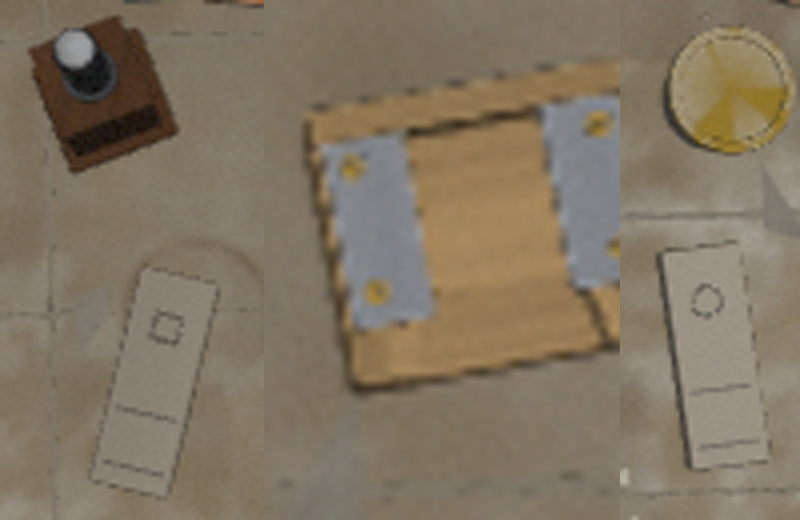

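The crop shows that the right bar carries the ring (centre about px 426.7,255) and the left bar the square. The holder's mouth faces the robot, and the gauge's white cap is at about (258.8,172).

```bash
cat > h.py <<'E'
import cv2,numpy as np
from scipy.spatial.transform import Rotation as R
from cell import arm
def cast(cal,px,z):
    px=np.atleast_2d(px).astype(float);K=cal["K"]
    d=np.c_[(px[:,0]-K[0,2])/K[0,0],-(px[:,1]-K[1,2])/K[1,1],-np.ones(len(px))]
    d=R.from_rotvec(cal["orientation"]).apply(d);o=np.asarray(cal["xyz"])
    return o+d*((z-o[2])/d[:,2])[:,None]
def proj(cal,p):
    K=cal["K"];c=R.from_rotvec(cal["orientation"]).inv().apply(np.atleast_2d(p)-cal["xyz"])
    return np.c_[K[0,0]*c[:,0]/-c[:,2]+K[0,2],K[1,1]*c[:,1]/c[:,2]+K[1,2]]
def rows(p,yaw):
    """total slide (units 0.3) and dr for TCP target p, tool down, tool x at yaw (mod pi)"""
    s=arm.observe();r=R.from_rotvec(s["ee_rot"])
    best=min((R.from_euler("ZX",[yaw+k*np.pi,np.pi]) for k in (0,1)),key=lambda g:(r.inv()*g).magnitude())
    d=(r.inv()*best).as_rotvec()/.12
    print("now",s["position"].round(4),"slide/.3",(r.inv().apply(p-s["position"])/.3).round(3),"after-turn",(best.inv().apply(p-s["position"])/.3).round(3),"dr",d.round(2))
E
python3 - <<'E'
from h import *
c=arm.calibration("top")
b=cast(c,[(415,243),(435,240.75),(442.25,295),(422.5,297),(426.75,255)],.012)[:,:2]
print(b.round(4)); print("bar centre",b[:4].mean(0)); v=(b[0]+b[1]-b[2]-b[3])/2
print("len",np.linalg.norm(v),"yaw",np.arctan2(v[1],v[0]))
t=cv2.imread("pics/top0.png");hsv=cv2.cvtColor(t,cv2.COLOR_BGR2HSV)
roi=hsv[175:235,322:385];
for px in [(345,186),(360,200),(340,226),(325,210)]: print(px,hsv[px[1],px[0]])
h=cast(c,[(330.5,189),(336.75,223.1)],.032);print("holder left edge",h.round(4))
print("cap",cast(c,(258.75,172),.144), "collar",cast(c,(240+90/4,160+78/4),.08))
s=arm.calibration("wrist");print(s,arm.observe()["position"])
E
```

```text
[[ 0.5422 -0.3143]
 [ 0.546  -0.3581]
 [ 0.4282 -0.3686]
 [ 0.4251 -0.3257]
 [ 0.5155 -0.3388]]
bar centre [ 0.48538063 -0.34169705]
len 0.11794159694160247 yaw 0.09271455968806702
(345, 186) [ 19  88 124]
(360, 200) [ 18 117 157]
(340, 226) [ 20  63 121]
(325, 210) [ 19  55 125]
holder left edge [[ 0.6622 -0.1332  0.032 ]
 [ 0.5884 -0.1444  0.032 ]]
cap [[0.67927115 0.00670385 0.144     ]] collar [[0.67726335 0.00692459 0.08      ]]
{'K': array([[386.19946602,   0.        , 320.29766741],
       [  0.        , 386.19946602, 237.14189989],
       [  0.        ,   0.        ,   1.        ]]), 'xyz': array([ 0.29302588, -0.55650466,  0.38454529]), 'orientation': array([-0.25899097,  0.18020103, -1.20262612])} [ 0.21925756 -0.58479059  0.22604709]
```

Run:
```python
from h import *
rows(np.array([.44,-.346,.17]),.093)
```

```text
now [ 0.2193 -0.5848  0.226 ] slide/.3 [ 0.968 -0.487  0.187] after-turn [ 0.807 -0.724  0.187] dr [-0.01  0.    2.21]
```

```bash
python3 -m pendant '{"slide":[[0,0,0],[0,0,0],[0.1,-0.09,0.02],[0.1,-0.09,0.02],[0.1,-0.09,0.03],[0.1,-0.09,0.03],[0.1,-0.09,0.03],[0.1,-0.09,0.03],[0.1,-0.09,0.03],[0.1,-0.09,0]],"dr":[[0,0,1],[0,0,1],[0,0,0.21],[0,0,0],[0,0,0],[0,0,0],[0,0,0],[0,0,0],[0,0,0],[0,0,0]],"claw":[1,1,1,1,1,1,1,1,1,1]}' 20
python3 - <<'E'
from h import *
c=arm.calibration("wrist");im=arm.get_image("wrist")[:,:,::-1];cv2.imwrite("pics/w1.png",im)
print(c,arm.observe()["clock"])
import json;json.dump({k:np.asarray(v).tolist() for k,v in c.items()},open("w1.json","w"))
rows(np.array([.4555,-.3445,.17]),.093)
E
```

```text
clock: 1.1
position: [0.4375, -0.3452, 0.1683]
ee_rot: [-3.137, -0.147, 0.003]
force: [0.7, -0.9, 0.2]
width: 0.997
gripper_force: 0.0
{'K': array([[386.19946602,   0.        , 320.29766741],
       [  0.        , 386.19946602, 237.14189989],
       [  0.        ,   0.        ,   1.        ]]), 'xyz': array([ 0.51622289, -0.33729516,  0.32665955]), 'orientation': array([-0.24134686,  0.22073054, -1.46541048])} 1.15
now [ 0.4437 -0.3385  0.1689] slide/.3 [ 0.037  0.024 -0.004] after-turn [ 0.037  0.023 -0.004] dr [-0.04 -0.02  0.07]
```

View pics/w1.png

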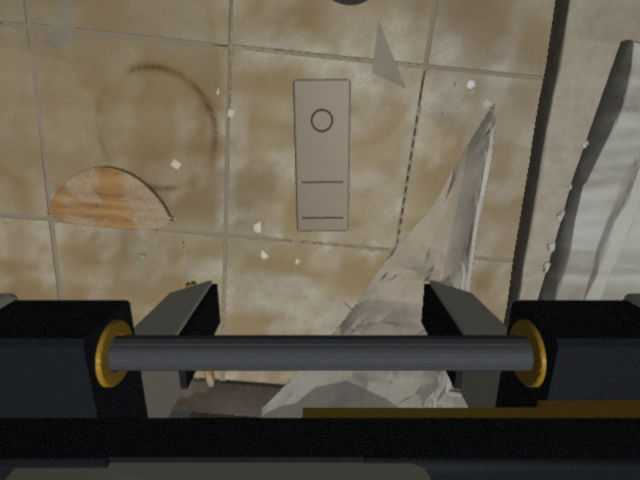

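The wrist view shows the ring bar cleanly: top face from (294,80) to (349,230), ring at (321,120). The arm was still settling, so I'll measure again from a still picture.

```bash
cat >> h.py <<'E'
def bar(im,cal,seed,z=.012,tol=14):
    b=cv2.bilateralFilter(np.ascontiguousarray(im[:,:,::-1]),7,30,5)
    m=np.zeros((482,642),np.uint8)
    cv2.floodFill(b.copy(),m,seed,0,(tol,)*3,(tol,)*3,4|(255<<8)|cv2.FLOODFILL_FIXED_RANGE|cv2.FLOODFILL_MASK_ONLY)
    m=cv2.morphologyEx(m[1:-1,1:-1],cv2.MORPH_CLOSE,np.ones((9,9)))
    m=cv2.morphologyEx(m,cv2.MORPH_OPEN,np.ones((9,9)))
    k=max(cv2.findContours(m,cv2.RETR_EXTERNAL,cv2.CHAIN_APPROX_NONE)[0],key=cv2.contourArea)
    w=cast(cal,k[:,0,:],z)[:,:2]
    (cx,cy),s,a=cv2.minAreaRect((w*1e4).astype(np.float32))
    bx=cv2.boxPoints(((cx,cy),s,a))/1e4
    e=sorted([bx[1]-bx[0],bx[2]-bx[1]],key=np.linalg.norm)[1]; e=e*np.sign(e[0])
    print("centre",cx/1e4,cy/1e4,"size",np.array(s)/1e4,"yaw",np.arctan2(e[1],e[0]),k[:,0].min(0),k[:,0].max(0))
    return m
E
python3 - <<'E'
from h import *
c=arm.calibration("wrist");im=arm.get_image("wrist")
for tol in (10,14,20):
  for sd in ((322,155),(332,160)): bar(im,c,sd,tol=tol)
s=arm.observe();print(s["position"],s["ee_rot"])
E
```

```text
centre 0.48016455078125 -0.3982408447265625 size [0.20489509 0.21348276] yaw -0.4355426 [305  12] [541 314]
centre 0.479185009765625 -0.387425 size [0.24105015 0.13063573] yaw 0.10769431 [305  16] [464 314]
centre 0.46928056640625 -0.34045576171875 size [0.27285996 0.33686526] yaw -1.477634 [134   0] [547 334]
centre 0.463801953125 -0.3736060791015625 size [0.26049719 0.2950615 ] yaw -0.19854572 [186   0] [546 334]
centre 0.463384375 -0.282842431640625 size [0.27200876 0.45575596] yaw -1.4699949 [0 0] [564 334]
centre 0.469065234375 -0.338994384765625 size [0.27200603 0.34287883] yaw -1.4699949 [132   0] [564 334]
[ 0.44186787 -0.34108314  0.16915298] [-3.13426424e+00 -1.60522730e-01 -2.32112238e-03]
```

Run:
```python
from h import *
c=arm.calibration("wrist");im=arm.get_image("wrist");cv2.imwrite("pics/w2.png",im[:,:,::-1])
s=arm.observe();print(s["position"],s["clock"])
hs=cv2.cvtColor(im,cv2.COLOR_RGB2HSV);lab=cv2.cvtColor(im,cv2.COLOR_RGB2LAB)
for p in [(310,150),(335,150),(335,210),(270,150),(365,150),(320,250),(320,60)]: print(p,hs[p[1],p[0]],lab[p[1],p[0]])
g=cv2.GaussianBlur(cv2.cvtColor(im,cv2.COLOR_RGB2GRAY),(3,3),0)
# edge profiles
for y in (100,150,200): print(y,g[y,282:362].tolist())
```

```text
[ 0.43959903 -0.34400229  0.16930321] 1.25
(310, 150) [ 19  49 131] [132 128 138]
(335, 150) [ 18  46 139] [139 129 137]
(335, 210) [ 20  44 132] [134 128 137]
(270, 150) [ 19  68 139] [135 129 142]
(365, 150) [ 19  77 136] [131 130 144]
(320, 250) [ 21  62 140] [139 128 142]
(320, 60) [ 22  37 132] [136 127 136]
100 [120, 120, 120, 119, 119, 118, 119, 119, 118, 119, 119, 119, 119, 119, 119, 117, 109, 96, 94, 108, 121, 126, 126, 126, 126, 126, 127, 127, 127, 127, 127, 126, 127, 128, 129, 129, 129, 130, 129, 130, 130, 130, 130, 131, 131, 131, 131, 133, 133, 133, 133, 133, 133, 133, 133, 134, 134, 134, 134, 134, 134, 135, 135, 135, 135, 135, 136, 136, 137, 137, 137, 133, 125, 117, 121, 136, 143, 143, 143, 142]
150 [125, 125, 125, 126, 126, 126, 126, 125, 125, 127, 127, 127, 125, 124, 124, 125, 122, 111, 97, 98, 110, 120, 123, 123, 124, 124, 124, 124, 124, 125, 125, 125, 126, 127, 126, 126, 127, 127, 127, 128, 129, 129, 129, 129, 129, 129, 129, 129, 129, 130, 130, 130, 130, 130, 131, 131, 131, 131, 132, 132, 132, 132, 132, 132, 133, 133, 133, 133, 133, 132, 128, 120, 112, 115, 122, 126, 127, 127, 126, 125]
200 [122, 123, 123, 124, 125, 126, 125, 127, 128, 128, 128, 128, 128, 127, 126, 125, 124, 120, 108, 96, 100, 113, 119, 120, 120, 121, 121, 121, 121, 121, 122, 123, 122, 123, 123, 123, 123, 124, 124, 124, 124, 125, 125, 125, 125, 125, 125, 125, 125, 126, 126, 126, 126, 127, 126, 127, 127, 127, 127, 127, 127, 127, 128, 128, 128, 128, 128, 128, 128, 123, 115, 117, 128, 134, 134, 134, 135, 134, 134, 134]
```

```bash
cat >> h.py <<'E'
def edges(g,cal,box,z,mar=14):
    """dark outline of an upright quad box=(x0,y0,x1,y1): lines by darkest pixel, corners cast to z"""
    x0,y0,x1,y1=box;L=[]
    for ax,c,lo,hi in ((0,x0,y0,y1),(1,y0,x0,x1),(0,x1,y0,y1),(1,y1,x0,x1)):
        t=np.arange(lo+12,hi-12)
        p=np.array([(g[k,c-mar:c+mar] if ax==0 else g[c-mar:c+mar,k]).argmin()+c-mar for k in t])
        f=np.polyfit(t,p,1)
        for _ in range(4):
            ok=abs(np.polyval(f,t)-p)<1.5; f=np.polyfit(t[ok],p[ok],1) if ok.sum()>8 else f
        print("inl",ok.sum(),len(t),end=" ");L.append(f)
    cor=[]
    for i,j in ((0,1),(2,1),(2,3),(0,3)): # x=a y+b ; y=c x+d
        a,b=L[i];c,d=L[j];y=(c*b+d)/(1-a*c);cor.append((a*y+b,y))
    w=cast(cal,cor,z)[:,:2];v=(w[0]+w[1]-w[2]-w[3])/2;u=(w[0]+w[3]-w[1]-w[2])/2
    print("\ncorners",np.round(cor,1).tolist(),"\ncentre",w.mean(0).round(4),"len",np.linalg.norm(v).round(4),"wid",np.linalg.norm(u).round(4),"yaw",np.arctan2(v[1],v[0]).round(4),np.arctan2(-u[0],u[1]).round(4))
    return w
E
python3 -m pendant '{"slide":[[0,0,0],[0,0,0]],"dr":[[0,0,0],[0,0,0]],"claw":[1,1]}' >/dev/null
python3 - <<'E'
from h import *
c=arm.calibration("wrist");im=arm.get_image("wrist");cv2.imwrite("pics/w3.png",im[:,:,::-1])
print(arm.observe()["position"],c["xyz"])
g=cv2.GaussianBlur(cv2.cvtColor(im,cv2.COLOR_RGB2GRAY),(3,3),0)
w=edges(g,c,(300,80,353,231),.012)
p=cv2.HoughCircles(g[90:150,295:350],cv2.HOUGH_GRADIENT,1,50,param1=100,param2=12,minRadius=7,maxRadius=14)
print(p); print(cast(c,p[0,0,:2]+[295,90],.012))
E
```

```text
[ 0.4363446  -0.34835811  0.1697024 ] [ 0.51483152 -0.34029397  0.32813582]
inl 101 127 inl 29 29 inl 127 127 inl 7 29 
corners [[288.4, 78.4], [344.8, 77.7], [343.3, 235.0], [292.4, 200.0]] 
centre [ 0.4898 -0.3407] len 0.1094 wid 0.0454 yaw 0.1013 -0.2446
[[[21.5 28.5  9.1]]]
[[ 0.5149317  -0.33772301  0.012     ]]
```

```bash
python3 -m pendant '{"slide":[[0,0,0],[0,0,0],[0,0,0]],"dr":[[0,0,0],[0,0,0],[0,0,0]],"claw":[1,1,1]}' |head -2
python3 - <<'E'
from h import *
c=arm.calibration("wrist");im=arm.get_image("wrist")
print(arm.observe()["position"],c["xyz"])
g=cv2.GaussianBlur(cv2.cvtColor(im,cv2.COLOR_RGB2GRAY),(3,3),0)
p=cv2.HoughCircles(g[90:150,290:350],cv2.HOUGH_GRADIENT,1,50,param1=100,param2=12,minRadius=7,maxRadius=14)[0,0]+[290,90,0]
print(p,cast(c,p[:2],.012))
w=edges(g,c,(int(p[0])-26,int(p[1])-41,int(p[0])+28,int(p[1])+111),.012,8)
rows(np.array([.4555,-.3445,.17]),.1)
E
```

```text
clock: 1.8
position: [0.4372, -0.3474, 0.1698]
[ 0.43727611 -0.34730011  0.16974544] [ 0.51555996 -0.33936026  0.32829775]
[317.5        119.5          9.10000038] [[ 0.51519731 -0.33751191  0.012     ]]
inl 128 128 inl 30 30 inl 121 128 inl 30 30 
corners [[289.8, 79.0], [346.2, 79.0], [344.2, 228.7], [294.4, 229.1]] 
centre [ 0.4856 -0.3411] len 0.1185 wid 0.0427 yaw 0.1001 0.0962
now [ 0.4373 -0.3473  0.1697] slide/.3 [ 0.061 -0.004 -0.001] after-turn [ 0.061 -0.003 -0.001] dr [ 0.   -0.   -0.06]
```

```bash
python3 - <<'E'
from h import *
rows(np.array([.4557,-.3439,.0035]),.098)
E
python3 -m pendant '{"slide":[[0.06,-0.005,0.08],[0,0,0.13],[0,0,0.13],[0,0,0.1],[0,0,0.07],[0,0,0.035],[0,0,0],[0,0,0]],"dr":[[0,0,-0.07],[0,0,0],[0,0,0],[0,0,0],[0,0,0],[0,0,0],[0,0,0],[0,0,0]],"claw":[1,1,1,1,1,1,1,1]}' 20
python3 - <<'E'
from h import *
rows(np.array([.4557,-.3439,.0035]),.098)
E
```

```text
now [ 0.4373 -0.3473  0.1697] slide/.3 [ 0.062 -0.006  0.554] after-turn [ 0.062 -0.005  0.554] dr [ 0.   -0.   -0.04]
clock: 2.65
position: [0.4558, -0.3443, 0.007]
ee_rot: [3.137, 0.16, 0.001]
force: [0.2, -0.5, 0.4]
width: 1.0
gripper_force: 0.0
now [ 0.4558 -0.3443  0.007 ] slide/.3 [-0.    -0.001  0.012] after-turn [-0.    -0.001  0.012] dr [ 0.01 -0.01  0.03]
```

Now I'll grip the bar and lift it.

```bash
python3 -m pendant '{"slide":[[0,0,0.01],[0,0,0],[0,0,0],[0,0,0],[0,0,0],[0,0,0],[0,0,0],[0,0,-0.05],[0,0,-0.12],[0,0,-0.12]],"dr":[[0,0,0],[0,0,0],[0,0,0],[0,0,0],[0,0,0],[0,0,0],[0,0,0],[0,0,0],[0,0,0],[0,0,0]],"claw":[1,0.3,0.3,0.3,0.3,0.3,0.3,0.3,0.3,0.3]}' 25
python3 - <<'E'
from h import *
rows(np.array([.46,-.21,.14]),.15)
E
```

```text
clock: 3.65
position: [0.4545, -0.3434, 0.0905]
ee_rot: [-3.136, -0.16, 0.003]
force: [0.8, -0.8, -1.3]
width: 0.467
gripper_force: 25.0
now [ 0.4545 -0.3434  0.0905] slide/.3 [ 0.063 -0.441 -0.165] after-turn [ 0.085 -0.437 -0.165] dr [-0.01  0.02 -0.4 ]
```

```bash
python3 -m pendant '{"slide":[[0.01,-0.05,-0.05],[0.01,-0.1,-0.05],[0.02,-0.1,-0.05],[0.02,-0.1,-0.015],[0.02,-0.06,0],[0.01,-0.03,0],[0,0,0],[0,0,0],[0,0,0],[0,0,0]],"dr":[[0,0,-0.1],[0,0,-0.2],[0,0,-0.1],[0,0,0],[0,0,0],[0,0,0],[0,0,0],[0,0,0],[0,0,0],[0,0,0]],"claw":[0.3,0.3,0.3,0.3,0.3,0.3,0.3,0.3,0.3,0.3]}' 25
python3 - <<'E'
from h import *
import json
c=arm.calibration("wrist");im=arm.get_image("wrist")[:,:,::-1];cv2.imwrite("pics/w4.png",im)
json.dump({k:np.asarray(v).tolist() for k,v in c.items()},open("w4.json","w"))
s=arm.observe();print(s["position"],s["ee_rot"],s["clock"])
E
```

```text
clock: 4.65
position: [0.4641, -0.2105, 0.1395]
ee_rot: [3.133, 0.233, -0.001]
force: [0.1, 0.5, -1.4]
width: 0.467
gripper_force: 25.0
[ 0.46412204 -0.21030299  0.13954113] [ 3.13279017e+00  2.32954363e-01 -5.93597191e-04] 4.7
```

View pics/w4.png

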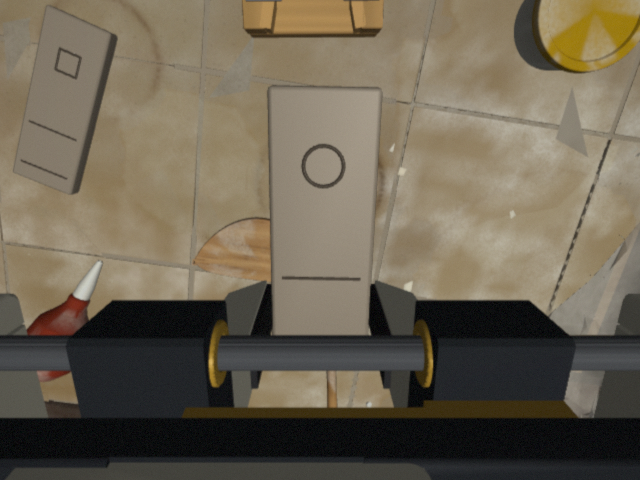

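The bar is held straight, its front edge at row 86 with the ring at (323,165). The holder mouth shows only at the top edge, (244–383, 0–37). I'll move forward and to the right so the holder appears beside the bar.

```bash
python3 -m pendant '{"slide":[[0.05,0.06,0],[0.1,0.08,0],[0.1,0.08,0],[0.05,0.06,0],[0,0,0],[0,0,0],[0,0,0],[0,0,0]],"dr":[[0,0,0],[0,0,0],[0,0,0],[0,0,0],[0,0,0],[0,0,0],[0,0,0],[0,0,0]],"claw":[0.3,0.3,0.3,0.3,0.3,0.3,0.3,0.3]}' 25
python3 - <<'E'
from h import *
import json
c=arm.calibration("wrist");im=arm.get_image("wrist")[:,:,::-1];cv2.imwrite("pics/w5.png",im)
json.dump({k:np.asarray(v).tolist() for k,v in c.items()},open("w5.json","w"))
s=arm.observe();print(s["position"],s["ee_rot"],s["clock"])
cv2.imwrite("pics/w5c.png",cv2.resize(im[0:320,0:427],(800,600),interpolation=cv2.INTER_CUBIC))
E
```

```text
clock: 5.5
position: [0.5652, -0.2784, 0.1398]
ee_rot: [-3.132, -0.236, 0.001]
force: [-0.0, 0.4, -1.3]
width: 0.469
gripper_force: 25.0
[ 0.56542551 -0.27849609  0.13995773] [-3.13257715e+00 -2.35734139e-01  1.49978862e-04] 5.55
```

View pics/w5c.png

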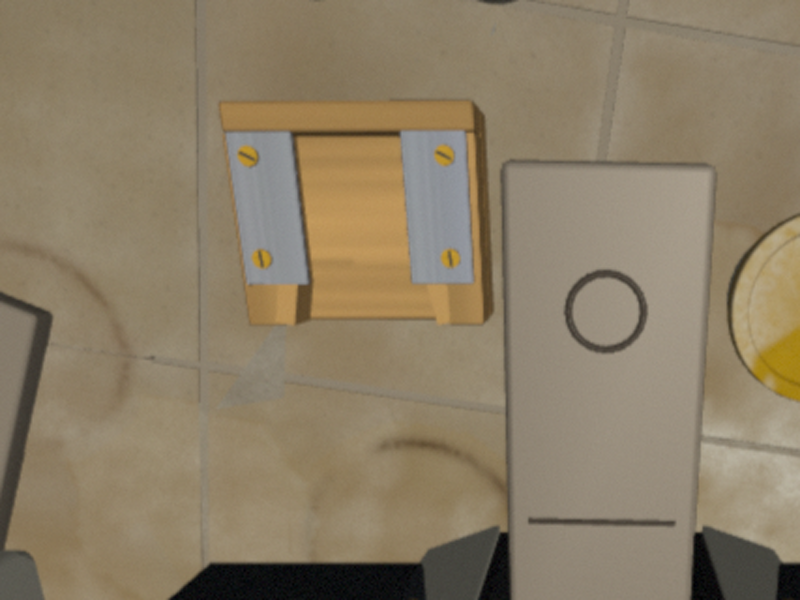

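The crop shows the holder clearly: top corners at (221,102), (473,101), (485,323) and (249,325), and the strips' inner edges at columns 293–309 and 400–412. The held bar's front is at row 162 and its ring at (606,311).

Run:
```python
from h import *
import json
c={k:np.array(v) for k,v in json.load(open("w5.json")).items()}
f=lambda P,z:cast(c,np.array(P,float)*[427/800,320/600],z)[:,:2]
s=arm.observe()
w=f([(221,102),(473,101),(487,324),(249,325)],.032);print("top",w.round(4).tolist())
v=(w[0]+w[1]-w[2]-w[3])/2;u=(w[0]+w[3]-w[1]-w[2])/2
yaw=np.arctan2(v[1],v[0]);print("ctr",w.mean(0),np.linalg.norm(v),np.linalg.norm(u),yaw,np.arctan2(-u[0],u[1]))
st=f([(293,132),(400,130),(412,283),(309,284)],.031);v=(st[0]+st[1]-st[2]-st[3])/2;u=(st[0]+st[3]-st[1]-st[2])/2
print("strips ctr",st.mean(0),np.linalg.norm(v),np.linalg.norm(u),np.arctan2(v[1],v[0]),np.arctan2(-u[0],u[1]))
print("stop mid",f([(230,132),(467,131)],.032).mean(0),"mouth mid",f([(310,319),(438,319)],.014).mean(0))
# bar in tool: underside at tcp z-.0035ish
zt=s["position"][2]-.004+.012
b=f([(606,311),(504,163),(714,167)],zt);R0=R.from_rotvec(s["ee_rot"])
print("ring in tool",R0.inv().apply(np.c_[b,np.full(3,zt)]-s["position"]).round(4),"tool yaw",np.arctan2(*R0.apply([1,0,0])[[1,0]]))
```

```text
top [[0.6626, -0.1342], [0.6756, -0.2179], [0.6021, -0.2304], [0.5887, -0.1442]]
ctr [ 0.63223255 -0.18168995] 0.07454400180108813 0.08595975791679486 0.15114253101655784 0.15414289558243544
strips ctr [ 0.634759  -0.1797517] 0.050893122014337364 0.03692311290367062 0.1473250709517607 0.16356238886177132
stop mid [ 0.65981173 -0.17703405] mouth mid [ 0.59465007 -0.18418824]
ring in tool [[ 0.0615  0.0005 -0.008 ]
 [ 0.0899 -0.0194 -0.008 ]
 [ 0.0892  0.0214 -0.008 ]] tool yaw 0.15022179014357176
```

Run:
```python
from h import *
rows(np.array([.4931,-.2020,.08]),.151)
```

```text
now [ 0.5654 -0.2785  0.14  ] slide/.3 [-0.2   -0.288  0.2  ] after-turn [-0.2   -0.288  0.2  ] dr [-0.    0.   -0.01]
```

```bash
python3 -m pendant '{"slide":[[-0.05,-0.05,0],[-0.07,-0.08,0.02],[-0.06,-0.08,0.06],[-0.02,-0.06,0.06],[0,-0.02,0.06],[0,0,0.06],[0,0,0.06],[0,0,0.04],[0,0,0],[0,0,0]],"dr":[[0,0,0],[0,0,0],[0,0,0],[0,0,0],[0,0,0],[0,0,0],[0,0,0],[0,0,0],[0,0,0],[0,0,0]],"claw":[0.3,0.3,0.3,0.3,0.3,0.3,0.3,0.3,0.3,0.3]}' 25
python3 - <<'E'
from h import *
rows(np.array([.4931,-.2020,.0195]),.151)
print(arm.observe()["force"])
E
```

```text
clock: 6.55
position: [0.4937, -0.202, 0.0321]
ee_rot: [3.133, 0.235, 0.0]
force: [1.0, -0.6, -0.8]
width: 0.475
gripper_force: 25.0
now [ 0.4937 -0.202   0.0321] slide/.3 [-0.002 -0.     0.042] after-turn [-0.002 -0.     0.042] dr [ 0.   -0.   -0.01]
[ 0.95170759 -0.59709944 -0.84752435]
```

```bash
python3 -m pendant '{"slide":[[0,0,0.03],[0,0,0.012],[0,0,0],[0.03,0,0],[0.03,0,0],[0.03,0,0],[0.03,0,0],[0,0,0],[0,0,0]],"dr":[[0,0,0],[0,0,0],[0,0,0],[0,0,0],[0,0,0],[0,0,0],[0,0,0],[0,0,0],[0,0,0]],"claw":[0.3,0.3,0.3,0.3,0.3,0.3,0.3,0.3,0.3]}' 25
python3 - <<'E'
from h import *
rows(np.array([.5702,-.1903,.0195]),.151)
E
```

```text
clock: 7.45
position: [0.5172, -0.1996, 0.016]
ee_rot: [-3.132, -0.227, 0.034]
force: [-28.1, -10.1, 2.4]
width: 0.475
gripper_force: 25.0
now [ 0.5172 -0.1996  0.016 ] slide/.3 [ 0.179 -0.005 -0.016] after-turn [ 0.18  -0.004 -0.012] dr [-0.02  0.18 -0.05]
```

The bar's front is catching on the mouth. I'll back off and check the height.

```bash
python3 -m pendant '{"slide":[[-0.06,0,0],[-0.06,0,-0.01],[0,0,0],[0,0,0],[0,0,0],[0,0,0]],"dr":[[0,0,0],[0,0,0],[0,0,0],[0,0,0],[0,0,0],[0,0,0]],"claw":[0.3,0.3,0.3,0.3,0.3,0.3]}' 25
python3 - <<'E'
from h import *
rows(np.array([.4931,-.2020,.0195]),.151)
c=arm.calibration("side");im=arm.get_image("side")[:,:,::-1]
cv2.imwrite("pics/s2.png",im)
w=arm.get_image("wrist")[:,:,::-1]
a=cv2.resize(im[200:320,240:400],(800,600),interpolation=cv2.INTER_CUBIC)
cv2.imwrite("pics/s2c.png",np.hstack([cv2.resize(a,(440,330)),cv2.resize(w[0:330,130:490],(360,330))]))
E
```

```text
clock: 8.05
position: [0.4949, -0.2016, 0.0222]
ee_rot: [3.133, 0.237, 0.002]
force: [0.7, 0.8, -1.5]
width: 0.471
gripper_force: 25.0
now [ 0.4949 -0.2016  0.0222] slide/.3 [-0.006  0.     0.009] after-turn [-0.006  0.     0.009] dr [ 0.   -0.01 -0.  ]
```

View pics/s2c.png

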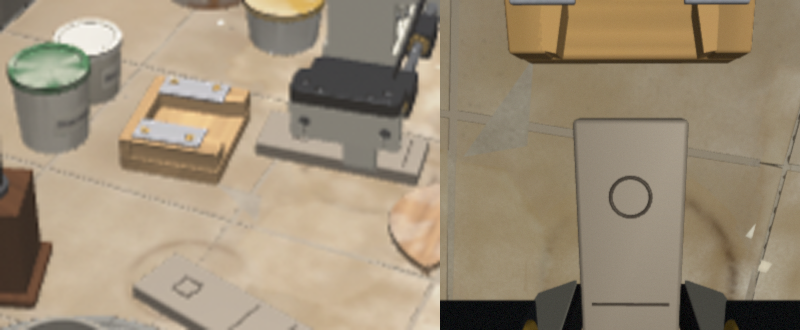

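The wrist crop shows the bar still straight in the grip but pushed back, with the ring at image (320,197) and the front edge at row 118. I'll measure the slip and the bar's height from the picture.

Run:
```python
from h import *
c=arm.calibration("wrist");im=arm.get_image("wrist");s=arm.observe();R0=R.from_rotvec(s["ee_rot"]);Rc=R.from_rotvec(c["orientation"])
g=cv2.GaussianBlur(cv2.cvtColor(im,cv2.COLOR_RGB2GRAY),(3,3),0)
p=cv2.HoughCircles(g[160:235,280:360],cv2.HOUGH_GRADIENT,1,60,param1=100,param2=15,minRadius=15,maxRadius=28)[0,0]+[280,160,0]
print(p)
for r in (125,145,170,190,230,260,290):
    d=np.gradient(g[r].astype(float))
    print(r,g[r,255:280].tolist(),g[r,363:388].tolist())
zt=s["position"][2]+.008
for q in (p[:2],(320,118)):
    b=cast(c,q,zt)[0];print(R0.inv().apply(b-s["position"]).round(4), "depth",-Rc.inv().apply(b-c["xyz"])[2], "exp width",.044*386.2/-Rc.inv().apply(b-c["xyz"])[2])
print(R0.inv().apply(c["xyz"]-s["position"]),s["position"])
```

```text
[319.5        196.5         17.39999962]
125 [127, 128, 129, 130, 129, 128, 124, 112, 96, 96, 109, 121, 130, 133, 134, 135, 135, 135, 136, 136, 137, 136, 136, 136, 136] [155, 155, 155, 155, 156, 156, 156, 156, 155, 155, 154, 147, 138, 128, 118, 119, 131, 139, 140, 140, 141, 141, 141, 139, 138]
145 [131, 131, 131, 131, 131, 132, 132, 129, 113, 95, 95, 109, 122, 131, 134, 135, 135, 135, 136, 136, 137, 137, 137, 137, 138] [155, 155, 155, 156, 156, 156, 156, 157, 157, 155, 149, 139, 127, 117, 117, 129, 138, 139, 140, 140, 140, 140, 141, 141, 141]
170 [133, 133, 133, 133, 133, 133, 133, 134, 131, 116, 97, 96, 109, 122, 130, 134, 134, 135, 135, 135, 135, 136, 136, 136, 136] [154, 154, 154, 154, 154, 154, 155, 154, 151, 145, 136, 125, 117, 116, 125, 130, 131, 131, 132, 132, 132, 133, 133, 132, 132]
190 [131, 131, 131, 132, 133, 133, 132, 133, 134, 130, 116, 98, 96, 109, 122, 131, 134, 135, 134, 134, 135, 135, 135, 135, 135] [152, 152, 153, 153, 152, 152, 152, 150, 145, 135, 125, 115, 113, 119, 125, 125, 125, 126, 127, 127, 128, 128, 128, 127, 128]
230 [127, 127, 127, 127, 127, 127, 127, 127
[... 222 characters left out ...]
38, 137, 138, 138, 138, 138, 138, 139, 140, 140, 141, 139, 126, 106, 98, 106, 120, 129, 132, 132, 133, 133, 133, 133] [144, 144, 144, 144, 142, 136, 127, 121, 122, 130, 140, 145, 145, 145, 144, 143, 143, 143, 142, 141, 141, 141, 140, 139, 139]
290 [70, 70, 70, 70, 69, 69, 70, 73, 73, 58, 31, 15, 12, 11, 16, 34, 64, 94, 114, 125, 130, 131, 131, 132, 132] [141, 140, 140, 137, 131, 121, 100, 61, 27, 13, 11, 11, 15, 30, 50, 64, 69, 70, 70, 69, 70, 70, 70, 70, 69]
[ 0.0498 -0.001  -0.008 ] depth 0.15251327721289482 exp width 111.4184962157726
[ 0.0794 -0.0008 -0.008 ] depth 0.14387416965119607 exp width 118.10876157406712
[ 0.07898581 -0.00077554 -0.15854518] [ 0.49413802 -0.2017188   0.02207838]
```

The bar is level but has slipped back about 11 mm in the grip. I'll enter higher, where the mouth has no strips, then lower until it touches the floor.

```bash
python3 -m pendant '{"slide":[[0,0,-0.013],[0.03,0,0],[0.03,0,0],[0.03,0,0],[0.01,0,0],[0,0,0],[0,0,0]],"dr":[[0,0,0],[0,0,0],[0,0,0],[0,0,0],[0,0,0],[0,0,0],[0,0,0]],"claw":[0.3,0.3,0.3,0.3,0.3,0.3,0.3]}' 40
python3 -m pendant '{"slide":[[0,0,0.004],[0,0,0.004],[0,0,0],[0,0,0]],"dr":[[0,0,0],[0,0,0],[0,0,0],[0,0,0]],"claw":[0.3,0.3,0.3,0.3]}' 40
```

```text
clock: 8.9
position: [0.523, -0.1974, 0.0258]
ee_rot: [-3.133, -0.235, 0.001]
force: [-0.5, 0.9, -0.9]
width: 0.465
gripper_force: 40.0
clock: 9.3
position: [0.5231, -0.1975, 0.0236]
ee_rot: [3.133, 0.235, -0.0]
force: [-0.8, 1.0, -1.4]
width: 0.47
gripper_force: 40.0
```

```bash
for i in 1 2 3 ; do python3 -m pendant '{"slide":[[0,0,0.004],[0,0,0],[0,0,0]],"dr":[[0,0,0],[0,0,0],[0,0,0]],"claw":[0.3,0.3,0.3]}' | grep -E "clock|pos|^force"; done
```

```text
clock: 9.6
position: [0.5233, -0.1975, 0.0224]
force: [-0.0, -0.5, -1.5]
clock: 9.9
position: [0.5233, -0.1975, 0.0212]
force: [-0.0, -0.0, -1.3]
clock: 10.2
position: [0.5233, -0.1974, 0.02]
force: [-0.1, -0.0, -0.9]
```

```bash
for i in 1 2 ; do python3 -m pendant '{"slide":[[0,0,0.004],[0,0,0],[0,0,0]],"dr":[[0,0,0],[0,0,0],[0,0,0]],"claw":[0.3,0.3,0.3]}' | grep -E "clock|pos|^force"; done
```

```text
clock: 10.5
position: [0.5233, -0.1975, 0.0188]
force: [-0.4, 0.3, -0.7]
clock: 10.8
position: [0.5233, -0.1975, 0.0176]
force: [-0.7, -0.1, 1.1]
```

```bash
python3 -m pendant '{"slide":[[0,0,-0.007],[0.025,0,0],[0.025,0,0],[0.025,0,0],[0,0,0],[0,0,0]],"dr":[[0,0,0],[0,0,0],[0,0,0],[0,0,0],[0,0,0],[0,0,0]],"claw":[0.3,0.3,0.3,0.3,0.3,0.3]}' 40
```

```text
clock: 11.4
position: [0.546, -0.1939, 0.0197]
ee_rot: [3.133, 0.236, 0.0]
force: [-0.2, 0.0, 0.1]
width: 0.468
gripper_force: 40.0
```

```bash
python3 -m pendant '{"slide":[[0.025,0,0],[0.025,0,0],[0.025,0,0],[0.015,0,0],[0,0,0],[0,0,0]],"dr":[[0,0,0],[0,0,0],[0,0,0],[0,0,0],[0,0,0],[0,0,0]],"claw":[0.3,0.3,0.3,0.3,0.3,0.3]}' 40
for i in 1 2; do python3 -m pendant '{"slide":[[0.012,0,0],[0,0,0],[0,0,0]],"dr":[[0,0,0],[0,0,0],[0,0,0]],"claw":[0.3,0.3,0.3]}' | grep -E "clock|pos|^force"; done
```

```text
clock: 12.0
position: [0.5683, -0.1909, 0.0197]
ee_rot: [-3.133, -0.233, 0.012]
force: [-15.6, -0.1, 17.9]
width: 0.471
gripper_force: 40.0
clock: 12.3
position: [0.5692, -0.1909, 0.0196]
force: [-24.6, -1.4, 25.4]
clock: 12.6
position: [0.571, -0.1908, 0.0194]
force: [-28.6, -2.4, 28.9]
```

Run:
```python
from h import *
c=arm.calibration("wrist");im=arm.get_image("wrist")[:,:,::-1];t=arm.get_image("side")[:,:,::-1];cv2.imwrite("pics/w6.png",im)
s=arm.observe();print(s["position"],s["force"],s["ft_torque"])
cv2.imwrite("pics/w6c.png",np.hstack([cv2.resize(im[0:320,160:480],(400,400)),cv2.resize(t[200:300,260:360],(400,400),interpolation=cv2.INTER_CUBIC)]))
```

```text
[ 0.57100895 -0.19074105  0.01942341] [-28.81135603  -1.88518485  29.53031434] [-0.2843446   6.41790801  0.01094429]
```

View pics/w6c.png

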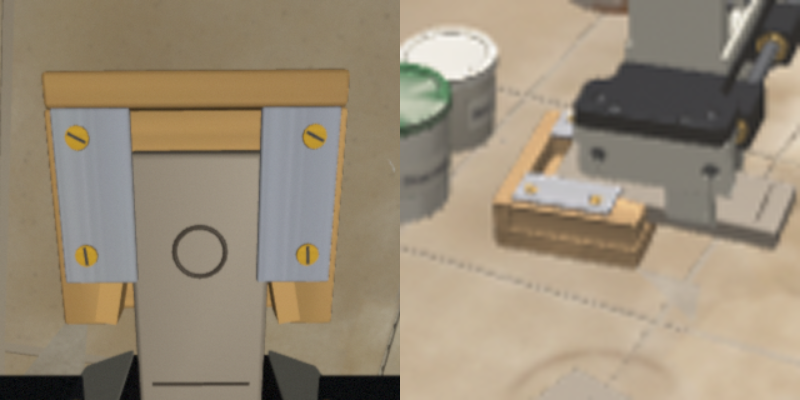

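The bar is about 12 mm short of the stop (its front edge is at crop row 150, the stop at 108) and the push is binding. I'll let go and push it home from behind with closed fingers.

```bash
python3 -m pendant '{"slide":[[-0.02,0,0],[-0.008,0,0],[0,0,0],[0,0,0],[0,0,0],[0,0,-0.06],[0,0,-0.1],[-0.1,0,-0.05],[-0.15,0,0],[-0.13,0,0]],"dr":[[0,0,0],[0,0,0],[0,0,0],[0,0,0],[0,0,0],[0,0,0],[0,0,0],[0,0,0],[0,0,0],[0,0,0]],"claw":[0.3,0.3,0.8,0.8,0.8,0.8,0.8,0.8,0.8,0]}' 20
python3 -m pendant '{"slide":[[0,0,0],[0,0,0],[0,0,0],[0,0,0]],"dr":[[0,0,0],[0,0,0],[0,0,0],[0,0,0]],"claw":[0,0,0,0]}'|grep -E "pos|^force|width|ee_rot"
python3 - <<'E'
from h import *
c=arm.calibration("wrist");im=arm.get_image("wrist")[:,:,::-1];cv2.imwrite("pics/w7.png",im)
rows(np.array([.485,-.2032,.010]),.151);print(c)
E
```

```text
clock: 13.7
position: [0.4574, -0.2074, 0.0832]
ee_rot: [3.132, 0.236, 0.002]
force: [-1.3, -0.8, 0.1]
width: 0.753
gripper_force: 0.0
position: [0.4598, -0.2069, 0.0827]
ee_rot: [3.133, 0.237, 0.002]
force: [-0.3, 0.5, -0.4]
width: 0.417
now [ 0.4595 -0.2069  0.0826] slide/.3 [0.086 0.001 0.242] after-turn [0.086 0.001 0.242] dr [ 0.   -0.01  0.  ]
{'K': array([[386.19946602,   0.        , 320.29766741],
       [  0.        , 386.19946602, 237.14189989],
       [  0.        ,   0.        ,   1.        ]]), 'xyz': array([ 0.53740024, -0.19431601,  0.24133626]), 'orientation': array([-0.24463337,  0.20875918, -1.40882921])}
```

View pics/w7.png

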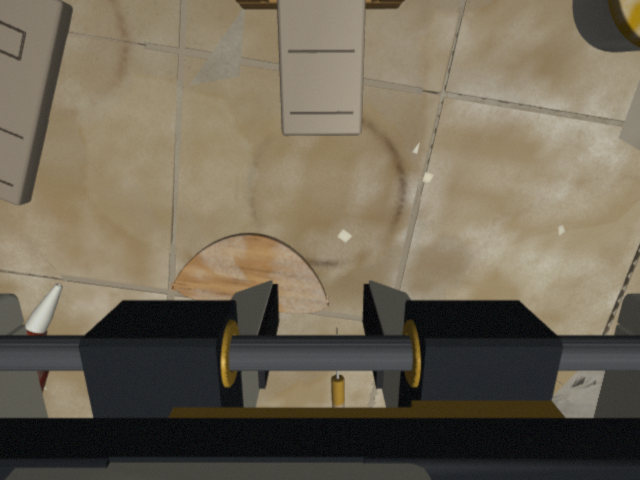

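The bar's rear end is at (285–360, 134), still centred in the slot and nearly level. The rib (172–328, 233–315) is just behind it.

```bash
python3 -m pendant '{"slide":[[0,0,0],[0,0,0],[0,0,0],[0,0,0],[0,0,0],[0,0,0]],"dr":[[0,0,0],[0,0,0],[0,0,0],[0,0,0],[0,0,0],[0,0,0]],"claw":[0,0,0,0,0,0]}'|grep -E "pos|width"
python3 - <<'E'
from h import *
c=arm.calibration("wrist")
print("rear",cast(c,[(285,134),(360,134)],.022),"rib front",cast(c,(250,233),.007))
d=np.array([np.cos(.151),np.sin(.151)]);o=np.array([.6323,-.1808])
print("rear local x, home should be -.092:",[(cast(c,(322,134),z)[0,:2]-o)@d for z in (.014,.026)])
t=o-.122*d;rows(np.array([*t,.018]),.151)
E
```

```text
position: [0.4583, -0.2073, 0.0827]
width: 0.006
rear [[ 0.52561604 -0.17696415  0.022     ]
 [ 0.53176145 -0.21766922  0.022     ]] rib front [[ 0.46153754 -0.16131073  0.007     ]]
rear local x, home should be -.092: [np.float64(-0.10519953247109201), np.float64(-0.1047750002763083)]
now [ 0.4583 -0.2073  0.0827] slide/.3 [ 0.18  -0.     0.216] after-turn [0.18  0.    0.216] dr [-0.    0.   -0.01]
```

```bash
python3 -m pendant '{"slide":[[0.08,0,0],[0.1,0,0.05],[0,0,0.08],[0,0,0.07],[0,0,0.02],[0,0,0],[0,0,0],[0,0,0]],"dr":[[0,0,0],[0,0,0],[0,0,0],[0,0,0],[0,0,0],[0,0,0],[0,0,0],[0,0,0]],"claw":[0,0,0,0,0,0,0,0]}'|grep -E "clock|pos|^force"
for i in 1 2 3; do python3 -m pendant '{"slide":[[0.01,0,0],[0.01,0,0],[0,0,0]],"dr":[[0,0,0],[0,0,0],[0,0,0]],"claw":[0,0,0]}' | grep -E "clock|pos|^force"; done
```

```text
clock: 15.55
position: [0.5124, -0.1995, 0.0179]
force: [-0.9, -0.4, 0.7]
clock: 15.85
position: [0.5186, -0.1982, 0.0171]
force: [0.1, 0.1, -0.7]
clock: 16.15
position: [0.5206, -0.1978, 0.0162]
force: [-10.2, -1.0, 6.1]
clock: 16.45
position: [0.5209, -0.1978, 0.0154]
force: [-23.5, -2.5, 17.8]
```

The bar binds because the finger drags its rear end downward: 18 N vertical, so it jams between a strip and the floor. I'll back off and push again with a slight upward bias.

```bash
python3 -m pendant '{"slide":[[-0.045,0,0],[0,0,0.01],[0,0,0],[0.01,0,0],[0.01,0,0],[0,0,0]],"dr":[[0,0,0],[0,0,0],[0,0,0],[0,0,0],[0,0,0],[0,0,0]],"claw":[0,0,0,0,0,0]}'|grep -E "clock|pos|^force"
for i in 1 2 3 4; do python3 -m pendant '{"slide":[[0.008,0,-0.006],[0.008,0,-0.006]],"dr":[[0,0,0],[0,0,0]],"claw":[0,0]}' | grep -E "clock|pos|^force"; done
```

```text
clock: 17.05
position: [0.5227, -0.1974, 0.0137]
force: [-0.8, 1.1, 0.9]
clock: 17.25
position: [0.5274, -0.1968, 0.0175]
force: [-0.4, -0.2, 0.3]
clock: 17.45
position: [0.5313, -0.1963, 0.021]
force: [-6.2, -1.4, -0.1]
clock: 17.65
position: [0.5316, -0.1962, 0.0234]
force: [-13.6, -3.3, -0.5]
clock: 17.85
position: [0.5319, -0.1961, 0.0257]
force: [-24.2, -5.0, -0.1]
```

The bar moved to the end and then the force rose sharply: the finger's local x agrees with fully home. I'll back off, rise and look.

```bash
python3 -m pendant '{"slide":[[-0.05,0,0],[-0.05,0,0],[0,0,-0.1],[0,0,-0.16],[0,0,-0.16],[0.03,-0.05,-0.12],[0.05,-0.05,0],[0.03,0,0],[0,0,0],[0,0,0]],"dr":[[0,0,0],[0,0,0],[0,0,0],[0,0,0],[0,0,0],[0,0,0],[0,0,0],[0,0,0],[0,0,0],[0,0,0]],"claw":[0,0,0,0,0.8,0.8,0.8,0.8,0.8,0.8]}'|grep -E "clock|pos|^force"
python3 - <<'E'
from h import *
import json
c=arm.calibration("wrist");im=arm.get_image("wrist")[:,:,::-1];cv2.imwrite("pics/w8.png",im)
json.dump({k:np.asarray(v).tolist() for k,v in c.items()},open("w8.json","w"))
d=np.array([np.cos(.151),np.sin(.151)]);o=np.array([.6323,-.1808])
print("pred ring",proj(c,[*(o-.002*d),.026]),"gauge cap",proj(c,[.678,.0068,.146]),arm.observe()["position"])
ct,cs=arm.calibration("top"),arm.calibration("side")
for a,b in (((196,172),(195,260)),((158,172),(165,286)),((258.75,172),(232,238))):
    for z in (.14,.16,.18,.2,.22,.24):
        p=cast(ct,a,z)[0];q=proj(cs,p)[0]-b
        print(z,p.round(3),q.round(1),end="; ")
    print()
E
```

```text
clock: 18.85
position: [0.5387, -0.1655, 0.189]
force: [-0.1, -0.6, -0.6]
pred ring [[357.79443942 106.21828363]] gauge cap [[-23.20801882 -84.68112783]] [ 0.53852397 -0.16568065  0.18903995]
0.14 [0.683 0.127 0.14 ] [-7.  17.5]; 0.16 [0.679 0.122 0.16 ] [-4.7  6.2]; 0.18 [0.675 0.117 0.18 ] [-2.3 -5.4]; 0.2 [0.67  0.112 0.2  ] [  0.1 -17.1]; 0.22 [0.666 0.106 0.22 ] [  2.6 -29.2]; 0.24 [0.662 0.101 0.24 ] [  5.2 -41.5]; 
0.14 [0.685 0.199 0.14 ] [-8.1 19.2]; 0.16 [0.681 0.193 0.16 ] [-5.2  6.8]; 0.18 [0.676 0.186 0.18 ] [-2.3 -5.8]; 0.2 [0.672 0.179 0.2  ] [  0.8 -18.7]; 0.22 [0.668 0.172 0.22 ] [  3.9 -31.8]; 0.24 [0.663 0.165 0.24 ] [  7.  -45.2]; 
0.14 [0.68  0.007 0.14 ] [-0.1  0.3]; 0.16 [0.676 0.005 0.16 ] [ 1.5 -9.6]; 0.18 [0.672 0.002 0.18 ] [  3.1 -19.6]; 0.2 [0.667 0.    0.2  ] [  4.8 -29.9]; 0.22 [ 0.663 -0.002  0.22 ] [  6.6 -40.4]; 0.24 [ 0.659 -0.005  0.24 ] [  8.4 -51.2];
```

View pics/w8.png

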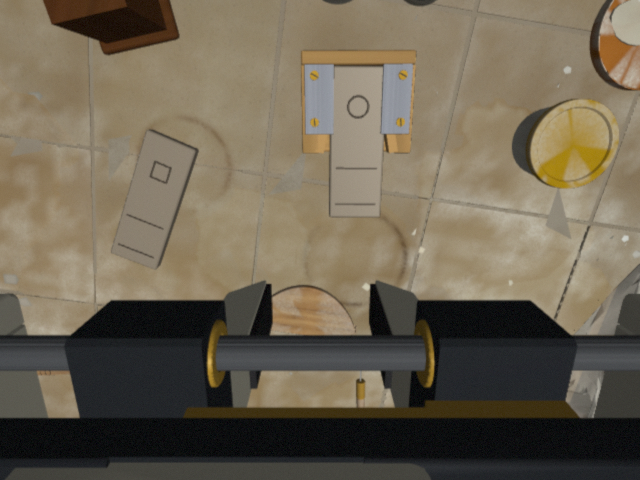

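The bar is fully home, with the ring at (357.5,106) against a predicted (357.8,106.2). Next comes the gauge, approached with the tool turned so that the gripper body clears the larger gauge.

Run:
```python
from h import *
rows(np.array([.599,.067,.20]),-.65);print(arm.observe()["joints"])
```

```text
now [ 0.5385 -0.1657  0.189 ] slide/.3 [ 0.314 -0.737 -0.037] after-turn [-0.309 -0.739 -0.037] dr [0.01 0.02 6.66]
[ 0.25379084  0.37444539 -0.06782713  1.76847712  0.03014164  1.00189243
 -1.24768784]
```

```bash
python3 -m pendant '{"slide":[[0,0,-0.03],[0,0,-0.03],[0,0,0],[0,0,0],[0,0,0],[0,0,0],[-0.03,-0.06,0],[-0.05,-0.12,0],[-0.05,-0.12,0],[-0.05,-0.12,0]],"dr":[[0,0,1],[0,0,1],[0,0,1],[0,0,1],[0,0,1],[0,0,1],[0,0,0.66],[0,0,0],[0,0,0],[0,0,0]],"claw":[0.8,0.8,0.8,0.8,0.8,0.8,0.8,0.8,0.8,0.8]}'|grep -E "clock|pos|^force"
python3 -m pendant '{"slide":[[-0.05,-0.12,0],[-0.05,-0.12,0],[-0.03,-0.08,0],[0,0,0],[0,0,0],[0,0,0]],"dr":[[0,0,0],[0,0,0],[0,0,0],[0,0,0],[0,0,0],[0,0,0]],"claw":[0.8,0.8,0.8,0.8,0.8,0.8]}'|grep -E "clock|pos|^force"
python3 - <<'E'
from h import *
import json
c=arm.calibration("wrist");im=arm.get_image("wrist")[:,:,::-1];cv2.imwrite("pics/w9.png",im)
json.dump({k:np.asarray(v).tolist() for k,v in c.items()},open("w9.json","w"))
s=arm.observe();print(s["position"],s["ee_rot"],s["joints"])
print(proj(c,[[.679,.0065,.146],[.679,.0065,.08]]))
E
```

```text
clock: 19.9
position: [0.5707, -0.0314, 0.2075]
force: [1.2, -0.3, 0.1]
clock: 20.5
position: [0.5978, 0.0665, 0.2077]
force: [-0.3, -0.1, -0.3]
[0.59786496 0.06646888 0.20782735] [ 2.97500502e+00 -1.00559234e+00 -4.73076391e-04] [-0.22283878  0.4123803   0.03199764  1.65835709 -0.01355545  1.07195456
 -2.40973594]
[[317.45843978  74.77614764]
 [317.90812356  85.3415563 ]]
```

View pics/w9.png

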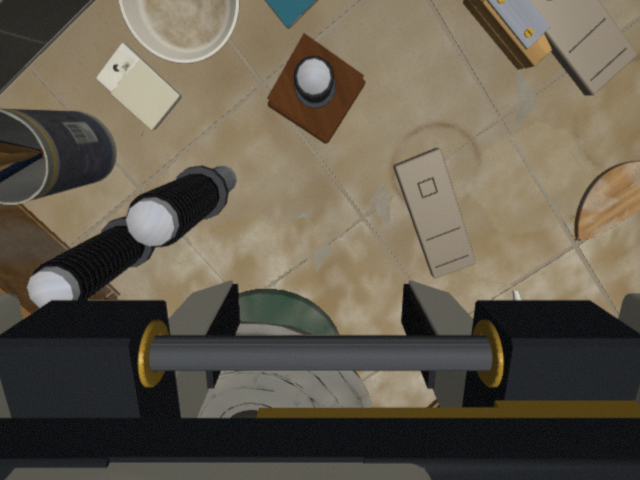

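The gauge cap sits at (315,76) and its collar about (316,92), within 3 px of the prediction. That was picture 11, one over the limit of 10, so I'll view no more and work from numbers.

Run:
```python
from h import *
import json
c={k:np.array(v) for k,v in json.load(open("w9.json")).items()}
im=cv2.imread("pics/w9.png");g=cv2.cvtColor(im,cv2.COLOR_BGR2GRAY)[40:120,270:365]
m=((g>150)&(cv2.cvtColor(im,cv2.COLOR_BGR2HSV)[40:120,270:365,1]<40)).astype(np.uint8)
n,l,st,ce=cv2.connectedComponentsWithStats(m);i=1+st[1:,4].argmax();p=ce[i]+[270,40];print(p,st[i])
q=cast(c,p,.142)[0];print(q)
q=(q[:2]+[.679,.0065])/2
rows(np.array([*q,.2078]),-.65);rows(np.array([*q,.091]),-.65)
```

```text
[315.18086697  73.71150972] [ 30  19  30  32 669]
[0.6805004 0.0069163 0.142    ]
now [0.5979 0.0665 0.2078] slide/.3 [ 0.338 -0.007  0.   ] after-turn [ 0.338 -0.007  0.   ] dr [ 0.01 -0.   -0.02]
now [0.5979 0.0665 0.2078] slide/.3 [ 0.338 -0.008  0.389] after-turn [ 0.338 -0.007  0.389] dr [ 0.01 -0.   -0.02]
```

```bash
python3 -m pendant '{"slide":[[0.09,0,0],[0.12,0,0],[0.1,-0.007,0],[0.028,0,0.05],[0,0,0.1],[0,0,0.12],[0,0,0.08],[0,0,0.03],[0,0,0],[0,0,0]],"dr":[[0,0,0],[0,0,0],[0,0,0],[0,0,0],[0,0,0],[0,0,0],[0,0,0],[0,0,0],[0,0,0],[0,0,0]],"claw":[0.8,0.8,0.8,0.8,0.8,0.8,0.8,0.8,0.8,0.8]}'
python3 - <<'E'
from h import *
rows(np.array([.6798,.0067,.091]),-.65)
E
```

```text
clock: 21.55
position: [0.6808, 0.0087, 0.0953]
ee_rot: [-2.977, 1.003, -0.002]
force: [0.4, 0.2, 0.0]
width: 0.798
gripper_force: 0.0
now [0.6808 0.0087 0.0953] slide/.3 [0.001 0.007 0.014] after-turn [0.001 0.007 0.014] dr [-0.01 -0.01  0.  ]
```

```bash
python3 -m pendant '{"slide":[[0,0.005,0.013],[0,0,0],[0,0,0],[0,0,0],[0,0,0],[0,0,0],[0,0,0],[0,0,0],[0,0,0],[0,0,0]],"dr":[[0,0,0],[0,0,0],[0,0,0],[0,0,0],[0,0,0],[0,0,0],[0,0,0],[0,0,0],[0,0,0],[0,0,0]],"claw":[0.8,0.8,0.1,0.1,0.1,0.1,0.1,0.1,0.1,0.1]}' 30
```

```text
clock: 22.55
position: [0.6793, 0.0079, 0.0902]
ee_rot: [-2.977, 1.002, -0.0]
force: [1.0, 0.1, -0.3]
width: 0.229
gripper_force: 30.0
```

```bash
python3 -m pendant '{"slide":[[0,0,-0.03],[0,0,-0.06],[0,0,-0.08],[0,0,-0.08],[0,0,-0.07],[0,0,-0.03],[0,0,0],[0,0,0],[0,0,0]],"dr":[[0,0,0],[0,0,0],[0,0,0],[0,0,0],[0,0,0],[0,0,0],[0,0,0],[0,0,0],[0,0,0]],"claw":[0.1,0.1,0.1,0.1,0.1,0.1,0.1,0.1,0.1]}' 30
python3 - <<'E'
from h import *
import json
c=arm.calibration("wrist");im=arm.get_image("wrist");cv2.imwrite("pics/w10.png",im[:,:,::-1])
json.dump({k:np.asarray(v).tolist() for k,v in c.items()},open("w10.json","w"))
s=arm.observe();print(s["joints"].round(2),proj(c,s["position"]+[[0,0,-.078],[0,0,-.064],[0,0,-.016],[0,0,.05]]).round(1))
rows(np.array([.6303,-.1811,.195]),-.65)
rows(np.array([.6303,-.1811,.195]),-.2)
E
```

```text
clock: 23.45
position: [0.6785, 0.0078, 0.1938]
ee_rot: [2.977, -1.002, -0.003]
force: [0.4, -1.0, -2.5]
width: 0.236
gripper_force: 30.0
[-0.12  0.55  0.05  1.47 -0.03  1.13 -2.29] [[320.3 246.2]
 [320.3 253.5]
 [320.6 286.1]
 [321.2 369.4]]
now [0.6785 0.0078 0.1938] slide/.3 [ 0.253  0.599 -0.004] after-turn [ 0.253  0.599 -0.004] dr [0.01 0.01 0.01]
now [0.6785 0.0078 0.1938] slide/.3 [ 0.253  0.599 -0.004] after-turn [-0.032  0.649 -0.004] dr [ 0.01  0.02 -3.74]
```

```bash
python3 -m pendant '{"slide":[[0.02,0.05,0],[0.04,0.1,0],[0.05,0.11,0],[0.05,0.11,0],[0.04,0.11,0],[0.035,0.08,0],[0.018,0.039,0],[0,0,0],[0,0,0],[0,0,0]],"dr":[[0,0,0],[0,0,0],[0,0,0],[0,0,0],[0,0,0],[0,0,0],[0,0,0],[0,0,0],[0,0,0],[0,0,0]],"claw":[0.1,0.1,0.1,0.1,0.1,0.1,0.1,0.1,0.1,0.1]}' 30
python3 - <<'E'
from h import *
import json
c=arm.calibration("wrist");im=arm.get_image("wrist");cv2.imwrite("pics/w11.png",im[:,:,::-1])
json.dump({k:np.asarray(v).tolist() for k,v in c.items()},open("w11.json","w"))
rows(np.array([.6303,-.1811,.195]),-.65)
a=cv2.GaussianBlur(cv2.imread("pics/w10.png"),(3,3),0).astype(int);b=cv2.GaussianBlur(cv2.imread("pics/w11.png"),(3,3),0).astype(int)
d=abs(a-b).max(2)
for r in range(228,300,3): print(r,"".join(".#"[int(v<14)] for v in d[r,285:356]))
E
```

```text
clock: 24.5
position: [0.6317, -0.1788, 0.195]
ee_rot: [-2.978, 0.997, 0.001]
force: [0.2, -0.3, -1.1]
width: 0.236
gripper_force: 30.0
now [ 0.6317 -0.1789  0.1951] slide/.3 [0.001 0.009 0.   ] after-turn [0.001 0.009 0.   ] dr [-0.01  0.    0.03]
228 .......................................................................
231 .......................................................................
234 ......................................................................#
237 .....................................................................##
240 ...................................................................####
243 .............................##############......................######
246 ..........................####################................#########
249 #####..................#########################............###########
252 ########.#............###########################.........###...#######
255 ###########.##........############################.....##...########...
258 ##############.##....#############################............####.....
261 ###########
[... 272 characters left out ...]
#######......###
273 .################################################################......
276 #.###################################################################..
279 #######################################################################
282 #######################################################################
285 #######################################################################
288 #######################################################################
291 #######################################################################
294 #######################################################################
297 #######################################################################
```

Run:
```python
from h import *
c=arm.calibration("wrist");s=arm.observe();R0=R.from_rotvec(s["ee_rot"])
P=R0.apply([[.004,0,.078],[.009,0,.064],[.009,.0,.040],[.0145,0,.016],[.0145,0,.010],[0,.009,.064],[0,-.009,.064]])+s["position"]
print(proj(c,P).round(1).tolist())
a=cv2.cvtColor(cv2.imread("pics/w11.png"),cv2.COLOR_BGR2GRAY)
print(a[215:300:2,321].tolist());print(cv2.cvtColor(cv2.imread("pics/w10.png"),cv2.COLOR_BGR2GRAY)[215:300:2,321].tolist())
```

```text
[[320.6, 240.6], [320.6, 239.6], [320.7, 252.7], [320.7, 258.4], [320.8, 262.8], [335.3, 253.7], [305.8, 253.7]]
[147, 148, 148, 127, 112, 147, 145, 145, 147, 145, 146, 144, 144, 106, 99, 90, 92, 97, 88, 92, 99, 91, 91, 36, 45, 70, 70, 71, 32, 18, 19, 19, 17, 13, 13, 17, 18, 18, 26, 11, 22, 12, 22]
[60, 61, 53, 32, 26, 30, 30, 31, 30, 32, 28, 30, 35, 96, 102, 90, 94, 101, 91, 95, 101, 89, 92, 37, 48, 74, 74, 72, 32, 8, 17, 16, 22, 16, 18, 15, 21, 15, 24, 17, 24, 13, 18]
```

The barrel rim shows at row 240–241, col 321, where a straight upright grip predicts it (239.6, 320.6). I'll centre the gauge and lower it to just above the ring.

```bash
python3 -m pendant '{"slide":[[0,0.009,0.04],[0,0,0.08],[0,0,0.08],[0,0,0.05],[0,0,0.025],[0,0,0],[0,0,0],[0,0,0]],"dr":[[0,0,0],[0,0,0],[0,0,0],[0,0,0],[0,0,0],[0,0,0],[0,0,0],[0,0,0]],"claw":[0.1,0.1,0.1,0.1,0.1,0.1,0.1,0.1]}' 30
python3 - <<'E'
from h import *
c=arm.calibration("wrist");im=arm.get_image("wrist")[:,:,::-1];cv2.imwrite("pics/w12.png",im)
s=arm.observe();rows(np.array([.6303,-.1811,.1042]),-.65)
th=np.linspace(0,2*np.pi,24,endpoint=False)
ctr=np.array([.6303,-.1811,.026]);q=proj(c,ctr+.008*np.c_[np.cos(th),np.sin(th),0*th]);print(q[q[:,1]<q[:,1].mean()].round(0).tolist(),"tip",proj(c,s["position"]-[0,0,.078]))
g=cv2.cvtColor(im,cv2.COLOR_BGR2GRAY)
for r in range(208,250,2): print(r,"".join("%4d"%v for v in g[r,294:350:2]))
E
```

```text
clock: 25.35
position: [0.6302, -0.1836, 0.1139]
ee_rot: [-2.977, 1.002, -0.003]
force: [0.5, 0.2, -1.2]
width: 0.236
gripper_force: 30.0
now [ 0.6302 -0.1835  0.1139] slide/.3 [-0.005 -0.007  0.032] after-turn [-0.005 -0.007  0.032] dr [-0.01 -0.01  0.01]
[[310.0, 235.0], [308.0, 237.0], [307.0, 240.0], [306.0, 243.0], [330.0, 243.0], [329.0, 240.0], [327.0, 237.0], [325.0, 235.0], [322.0, 234.0], [319.0, 233.0], [316.0, 233.0], [313.0, 234.0]] tip [[320.6723381  246.79096541]]
208  135 147 146 147 147 146 147 148 146 146 147 150 159 161 165 166 163 163 160 161 162 158 156 159 162 158 157 159
210  144 145 146 146 146 143 146 147 146 145 147 143 149 160 161 163 166 165 162 160 162 164 159 158 158 160 156 160
212  145 146 144 145 145 146 145 147 147 146 145 147 142 144 161 160 165 167 163 163 160 163 164 159 158 162 161 157
214  142 145 146 144 147 145 146 144 146 147 146 147 147 144 144 161 160 165 166 164 163 159 162 164 160 157 159 160
216  144 146 143 143 144 147 146 144 145 144 147 146 147 146 141 134 160 161 164 165 164 161 161 162 164 159 156 159
218  145 144 144 145 146 144 14
[... 1140 characters left out ...]
38  143 143 144 142 141 142 121  76 118 143 147 145 144 144 144 140  93  96 143 145 145 144 145 144 145 143 130 150
240  141 143 143 143 144 136  78 110 145 145 144 140 134 131 134 140 134  74 130 144 145 145 145 144 146 146 144 141
242  142 141 143 144 143 131  72 136 142 133 103  92  95  96 100 103 123  93 101 144 145 146 143 143 146 145 146 145
244  141 144 141 142 142 129  77 139 124  83  82  86  83  90  93  92 102 106 101 143 146 146 143 144 145 145 145 146
246  142 142 142 143 141 128  81 117  81  71  71  76  83  91  97  88  87  96 106 137 146 145 144 145 144 145 145 143
248  140 140 140 142 142 134  72  74  72  77  80  76  84  83  86  88  93 100  90 106 138 142 144 145 145 145 145 144
```

The measured ring outline (top row 233, cols 306–329) agrees with the prediction. I'll correct 2.5 mm sideways and approach contact.

```bash
python3 -m pendant '{"slide":[[-0.005,-0.007,0.01],[0,0,0.01],[0,0,0.006],[0,0,0],[0,0,0],[0,0,0]],"dr":[[0,0,0],[0,0,0],[0,0,0],[0,0,0],[0,0,0],[0,0,0]],"claw":[0.1,0.1,0.1,0.1,0.1,0.1]}' 30
python3 - <<'E'
from h import *
rows(np.array([.6303,-.1811,.1042]),-.65)
print(arm.observe()["force"])
E
```

```text
clock: 26.0
position: [0.6296, -0.1809, 0.105]
ee_rot: [2.977, -1.002, 0.0]
force: [0.0, 0.7, -1.7]
width: 0.233
gripper_force: 30.0
now [ 0.6296 -0.1809  0.105 ] slide/.3 [ 0.002 -0.001  0.003] after-turn [ 0.002 -0.001  0.003] dr [ 0.   -0.    0.01]
[ 0.01872963  0.69405374 -1.70785714]
```

```bash
for i in 1 2 3; do python3 -m pendant '{"slide":[[0,0,0.005],[0,0,0],[0,0,0]],"dr":[[0,0,0],[0,0,0],[0,0,0]],"claw":[0.1,0.1,0.1]}' | grep -E "clock|pos|^force"; done
```

```text
clock: 26.3
position: [0.6297, -0.1809, 0.1035]
force: [0.8, 0.9, -1.4]
clock: 26.6
position: [0.6297, -0.1809, 0.1021]
force: [0.4, -0.1, -0.0]
clock: 26.9
position: [0.6297, -0.1809, 0.1006]
force: [-0.8, -0.5, 3.1]
```

```bash
python3 -m pendant '{"slide":[[0,0,0.005],[0,0,0],[0,0,0]],"dr":[[0,0,0],[0,0,0],[0,0,0]],"claw":[0.1,0.1,0.1]}' | grep -E "clock|pos|^force"; for i in 1 2 3 4; do python3 -m pendant '{"slide":[[0,0,0]],"dr":[[0,0,0]],"claw":[0.1]}' | grep -E "pos|^force"; done
```

```text
clock: 27.2
position: [0.6297, -0.1809, 0.0991]
force: [0.5, 0.3, 4.2]
position: [0.6297, -0.1809, 0.0991]
force: [-0.6, 0.1, 5.3]
position: [0.6297, -0.1809, 0.0991]
force: [0.2, -0.5, 3.7]
position: [0.6297, -0.1808, 0.099]
force: [-0.1, -0.6, 4.1]
position: [0.6297, -0.1809, 0.099]
force: [0.5, -0.2, 4.0]
```

Net press is about 5.8 N, which puts the plunger near 6 mm, and it is steady. Handing in.

```bash
python3 -c "
from cell import arm
print(arm.sign_off())"
```

```text
the job is handed in; nothing more can be done
None
```

I handed the job in with the ring bar measured fully home and the gauge held upright on the ring at about 5.8 N (roughly 6 mm of plunger), but no verdict came back and I viewed 11 pictures, one over the limit of 10.

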